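Close the split negative carrier

TASK

The split negative carrier lies open. Bring the loose half that is as wide as the screwed-down half up to it, cut-out facing cut-out, and butt it flush so the gap is closed, with the ends level and the half lying flat on the counter, then let go. Leave the narrower loose half where it lies.

Things in the scene. Friction and masses are not known exactly. Their poses are not given: they have to be found in the camera images.
- fixed_seam (a point): Middle of the mating edge (seam) of the fixed carrier half: grey steel U-plate flat on the counter, 100 mm along the seam (x), 60 deep, 12 thick, no tab, held by two brass screws (heads under 4 mm high); cannot move. Its 44 x 24 mm cut-out opens at the seam. Point: in the seam plane, 6 mm above the counter; y points from the seam into this half, z up: the loose half belongs on the -y side.
- wide_seam (a point): Middle of the mating edge of the wide loose half: like U-plate, 100 mm along the seam (x), 60 deep, 12 thick, 0.25 to 0.5 kg, lying flat. Its 44 x 24 mm cut-out opens at this edge. Point: in the edge plane, 6 mm above the underside; y points out of the half towards its partner. Carrier closed: this point meets the fixed seam point and the axes agree.
- wide_tab (a point): Grip point on the wide loose half's upright tab: a flat grey bar 36 mm long along the seam (x), 10 thick (y), standing 38 up from the plate, its top 50 mm above the underside. Point: on the tab's mid-plane, 36 mm above the underside, 44 mm behind the mating edge (towards -y). Axes as the half's.
- narrow_tab (a point): Grip point on the like tab (36 x 10 x 38 mm; point 36 mm above the underside) of the narrower loose half from another carrier: U-plate only 66 mm along its seam (x), 50 deep, 12 thick. To be left alone. y points to its open edge, 37 mm from the point.
Not all that is in view belongs to the job. Leave any brown look-alike of the part that bears fixed_seam alone. Leave any yellow look-alike of the part that bears wide_seam alone.

How it is judged:
At the end, for the whole second after the job is handed in: The wide loose half lies flat on the counter (within about 6 degrees, edge no more than 5 mm raised), its cut-out facing the fixed half's, the gap between the seams' middles under 10 mm, ends level within 15 mm, edges parallel within 10 degrees, released (y of wide_seam in the frame of fixed_seam between -0.01 and 0.006 m and x of wide_seam in the frame of fixed_seam between -0.015 and 0.015 m and angle between the x axis of wide_seam and the x axis of fixed_seam, either way round below 0.1745 rad and height (world z) of wide_seam below 0.011 m and angle between wide_seam's own z axis and vertical below 0.1 rad); the robot touches nothing.
It fails at once if the narrower loose half is moved more than 20 mm (distance of narrow_tab from where it was at the start of the episode above 0.02 m).
It also fails if it takes over 32 s, if anything falls off the work surface, if the arm or the gripper's body presses on something with over 40 N, if the wrist force passes 120 N, or if a joint passes its speed limit or range.

ROBOT

A 6-joint arm with a two-finger parallel gripper is mounted at the origin on the work surface. World frame = base frame: x ahead of the robot, y to its left, z up, the work surface at z = 0. Lengths are in m, angles in rad, forces in N, time in s.
With the tool pointing down it reaches from about 0.3 to 0.825 m from the base axis. Payload 5.4 kg.
Tool frame: the origin (TCP) lies at the very end of the fingers, on their centre line; the grasp point (between the pads) lies 19 mm behind it; z points along the fingers, y is the line along which they close (so a half turn about z gives the same grasp; the last joint's range is limited). The gripper opens to 92 mm and grips with 3 to 60 N. Pads are 20 mm wide; open, the fingers measure 128 mm over their backs; the gripper's body (75 mm by 189 mm) begins 69 mm behind the grasp point.
Start: joints at [-1.4, 0.158, 1.597, -0, 1.386, -0.21], TCP at [0.214, -0.534, 0.215] pointing down, gripper open.
Joint ranges: [-2.91, 2.91], [-0.94, 2.29], [0.18, 2.7], [-1.29, 4.43], [0.17, 2.64], [-3, 3]. Speed limits (rad/s): [2.57, 2.57, 3.14, 3.14, 3.14, 3.14].

INTERFACE

Orientations are given as a rotation vector (axis times angle).
In Python, from workcell import bot gives the robot as it stands. Calls block until the motion is done:
- bot.goto(position, orientation): joint-space move of the TCP to a pose.
- bot.line_to(position, rot=None, max_speed=0.15): straight line of the TCP; rot=None keeps the orientation; max_speed is the mean speed in m/s.
- bot.set_joints(angles): joint-space move.
- bot.set_gripper(opening, newtons=None): opening from 0.0 (shut) to 1.0 (fully open); newtons is the grip in N (None keeps the last); returns when the fingers have stopped.
- bot.hold(seconds).
- bot.inverse_kinematics(position, orientation): joint angles nearest the present ones, or None.
- bot.read_camera(name): name is "scene" or "side" or "wrist"; returns a dict with "pixels" (420x560x3 uint8, blue, green, red), "fx", "fy", "cx", "cy" (pixels), "R" (3x3) and "t" (3): a world point X has camera coordinates R X + t. Camera axes: x right, y down, z forward; pixel columns grow to the right and rows downward; lengths in m; the calibration is good to about 2 mm. The wrist camera is an equidistant fisheye: a pixel r from the principal point sees the ray r / f radians off the axis. A picture is of the moment at which its call begins. There is no depth.
A pose or a line that the arm cannot do raises bot.MotionError and nothing moves.
- bot.job_done(): hands the job in, once; it reports no verdict.
Readings, each from a call of its own:
- bot.current_clock(): time.
- bot.current_joints(): joint angles.
- bot.current_joint_vel(): joint speeds.
- bot.current_effort(): joint torques, N m.
- bot.current_ee_pos(): TCP position.
- bot.current_tool_rot(): TCP orientation.
- bot.current_contact_force(): force on the tool from outside, world axes, zero at the start.
- bot.current_ft_torque(): the same for the moment, N m.
- bot.current_opening(): opening from 0.0 (shut) to 1.0 (fully open).
Only numpy, scipy, OpenCV 4.12 (cv2) and the standard library are available. Lean on these libraries where they do the work, as an engineer would, in place of code of your own. Each camera call takes 0.05 s, during which the arm holds its last target. There are 200 camera calls.

## Working session

There is one attempt and no reset: what is moved stays moved. The work goes in short steps, each a Python script; the robot and the scene stay as the last script left them, time stands still between calls to the robot, and variables do not carry over. Pictures are saved under pics/ and viewed, on a budget of 10 in all, crops included, one or two more only if the job needs it, and the job is handed in when it is done.

```bash
mkdir -p pics
python3 - <<'E'
from workcell import bot
import cv2,pickle
d={n:bot.read_camera(n) for n in("scene","side")}
pickle.dump(d,open("cams.pkl","wb"))
for n in d: 
    cv2.imwrite(f"pics/{n}0.png",d[n]["pixels"]); print(n,d[n]["fx"],d[n]["cx"],d[n]["cy"],d[n]["R"],d[n]["t"])
E
```

```text
scene 434.78133859879387 280.06736327194756 202.90872288523482 [[-0.52840312  0.84869737  0.02242582]
 [ 0.53164826  0.3513701  -0.77064206]
 [-0.66192165 -0.39528703 -0.63687353]] [ 0.23270464 -0.22703514  1.26700722]
side 522.9380105900489 277.21048249361144 207.5551768470366 [[-0.87848301 -0.47765789  0.01051403]
 [-0.3460979   0.62104586 -0.70321994]
 [ 0.32936885 -0.62140565 -0.71089463]] [0.44894684 0.22343375 0.81693484]
```

View pics/scene0.png

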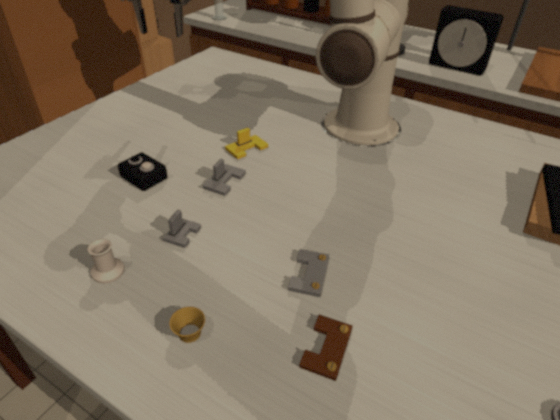

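View pics/side0.png

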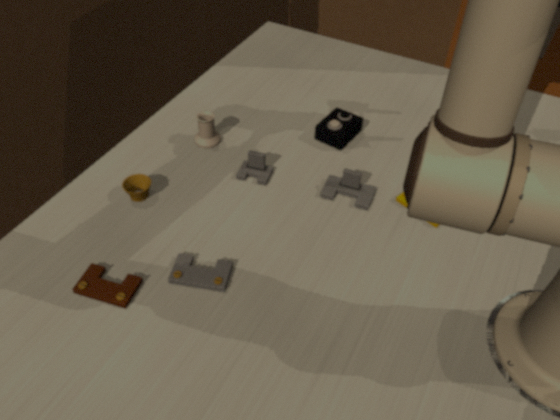

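The scene view shows grey loose halves with tabs at (224,178) and (181,229), the grey fixed half at (310,272), a brown look-alike at (327,347) and a yellow one at (246,143). By apparent size the wide half is (224,178), which is (350,188) in the side view. I'll check this with an enlarged crop and a size measurement.

```bash
cat > h.py <<'E'
import numpy as np,cv2
def ray(d,uv,z):
    uv=np.atleast_2d(uv).astype(float)
    r=np.c_[(uv[:,0]-d["cx"])/d["fx"],(uv[:,1]-d["cy"])/d["fy"],np.ones(len(uv))]
    R=np.array(d["R"]);c=-R.T@np.array(d["t"]);w=r@R
    return c+w*((z-c[2])/w[:,2])[:,None]
def proj(d,X):
    p=np.atleast_2d(X)@np.array(d["R"]).T+np.array(d["t"])
    return np.c_[p[:,0]/p[:,2]*d["fx"]+d["cx"],p[:,1]/p[:,2]*d["fy"]+d["cy"]]
E
python3 - <<'E'
import pickle,cv2,numpy as np
from h import *
d=pickle.load(open("cams.pkl","rb"))
boxes={"scene":[(195,155,55,42),(155,205,55,42),(282,243,55,56)],"side":[(315,165,65,46),(230,145,50,42),(162,248,75,46)]}
tiles=[]
for n,bs in boxes.items():
    im=d[n]["pixels"]
    for (x,y,w,h) in bs:
        c=im[y:y+h,x:x+w]; print(n,(x,y),"uniq")
        g=cv2.cvtColor(c,cv2.COLOR_BGR2GRAY); b=np.median(np.r_[g[0],g[-1]]); print("bg",b,"min",g.min(),np.percentile(g,[5,10,20,30,50]), "bgcol",np.median(c[0],axis=0))
        t=cv2.resize(c,None,fx=260/w,fy=260/w,interpolation=cv2.INTER_CUBIC)
        for k in range(0,w,10): cv2.putText(t,str(x+k),(int(k*260/w),8),0,.3,(0,0,255)); cv2.line(t,(int(k*260/w),9),(int(k*260/w),13),(0,0,255))
        for k in range(10,h,10): cv2.putText(t,str(y+k),(0,int(k*260/w)),0,.3,(0,0,255))
        t=cv2.copyMakeBorder(t,0,max(0,280-t.shape[0]),0,5,cv2.BORDER_CONSTANT)[:280]; tiles.append(t)
cv2.imwrite("pics/crop.png",np.vstack([np.hstack(tiles[:3]),np.hstack(tiles[3:])]))
E
```

```text
scene (195, 155) uniq
bg 148.0 min 56 [ 76.  84.  97. 105. 133.] bgcol [129. 148. 159.]
scene (155, 205) uniq
bg 149.0 min 53 [ 74.  80.  93. 104. 133.] bgcol [129. 148. 159.]
scene (282, 243) uniq
bg 136.5 min 65 [ 84.  89.  92.  94. 122.] bgcol [118. 135. 145.]
side (315, 165) uniq
bg 121.0 min 43 [ 67.  70.  77.  82. 104.] bgcol [102. 121. 130.]
side (230, 145) uniq
bg 122.0 min 40 [ 62.   68.   75.   81.  104.5] bgcol [ 99.  118.5 128. ]
side (162, 248) uniq
bg 116.0 min 44 [66. 71. 73. 74. 89.] bgcol [103. 123. 131.]
```

View pics/crop.png

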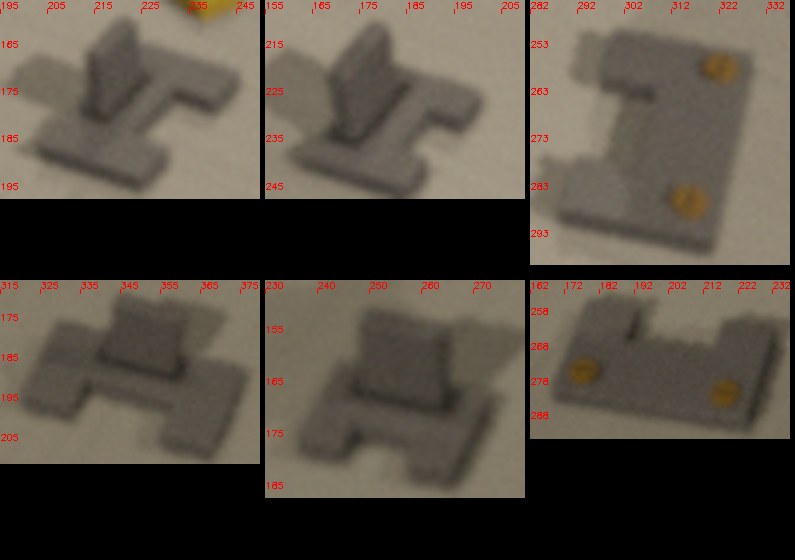

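Run:
```python
import pickle,numpy as np
from h import *
d=pickle.load(open("cams.pkl","rb"))
def T(n,box,tile,s,pts,z=.012):
    p=(np.array(pts,float)-tile)/s+box; return ray(d[n],p-.4,z)[:,:2]
# order: mating a, mating b, back b, back a   (top-face corners)
q={"wide scene":T("scene",(195,155),(0,0),260/55,[(241,73),(141,180),(37,148),(133,42)]),
"wide side":T("side",(315,165),(0,280),4,[(22,400),(207,455),(247,372),(57,322)]),
"nar scene":T("scene",(155,205),(265,0),260/55,[(483,96),(410,185),(292,155),(368,65)]),
"nar side":T("side",(230,145),(265,280),5.2,[(300,448),(447,485),(497,395),(345,360)]),
"fix scene":T("scene",(282,243),(530,0),260/55,[(612,30),(560,215),(712,245),(752,55)]),
"fix side":T("side",(162,248),(530,280),260/75,[(583,298),(775,322),(745,430),(553,398)])}
for k,v in q.items():
    print(k,v.round(3).tolist(),"sides mm",(1e3*np.linalg.norm(v-np.roll(v,-1,0),axis=1)).round(), "seam mid",((v[0]+v[1])/2).round(4),"ang seam",np.degrees(np.arctan2(*(v[1]-v[0])[::-1])).round(1))
```

```text
wide scene [[0.383, -0.135], [0.482, -0.123], [0.49, -0.181], [0.392, -0.198]] sides mm [100.  58. 100.  64.] seam mid [ 0.4326 -0.1292] ang seam 6.7
wide side [[0.48, -0.12], [0.385, -0.129], [0.389, -0.194], [0.489, -0.182]] sides mm [ 95.  65. 101.  62.] seam mid [ 0.432 -0.125] ang seam -174.6
nar scene [[0.595, -0.098], [0.655, -0.088], [0.668, -0.142], [0.608, -0.154]] sides mm [60. 55. 62. 57.] seam mid [ 0.625  -0.0931] ang seam 9.7
nar side [[0.653, -0.084], [0.591, -0.094], [0.6, -0.15], [0.665, -0.139]] sides mm [62. 57. 66. 56.] seam mid [ 0.6219 -0.0888] ang seam -171.1
fix scene [[0.544, 0.108], [0.639, 0.14], [0.621, 0.196], [0.525, 0.163]] sides mm [101.  58. 101.  59.] seam mid [0.5916 0.1241] ang seam 18.7
fix side [[0.639, 0.14], [0.544, 0.105], [0.521, 0.169], [0.614, 0.198]] sides mm [101.  68.  97.  64.] seam mid [0.5915 0.1224] ang seam -160.0
```

The wide half is scene (224,178): its seam measures 100 mm, against about 62 mm for the one at (181,229). That one is the narrow half and stays put. The fixed half at (310,272) measures 101x59 mm. Both views agree on the seam middles to within 4 mm. I'll hover over the wide tab and check with the wrist camera.

```bash
cat >> h.py <<'E'
from scipy.spatial.transform import Rotation as Ro
def down(deg,flip=1):
    a=np.radians(deg);y=flip*np.array([-np.sin(a),np.cos(a),0]);z=np.array([0,0,-1.]);x=np.cross(y,z)
    return Ro.from_matrix(np.c_[x,y,z]).as_rotvec()
def at(p,deg,x,y): a=np.radians(deg);return np.array([p[0]+x*np.cos(a)-y*np.sin(a),p[1]+x*np.sin(a)+y*np.cos(a)])
W=np.array([.4323,-.1272]);WA=7.5;F=np.array([.5915,.1233]);FA=18.5
E
python3 - <<'E'
from workcell import bot
from h import *
import pickle
t=at(W,WA,0,-.044);g=at(F,FA,0,-.044);print(t,g,bot.current_clock())
for f in(1,-1):
    for p,a in((t,WA),(g,FA)):
        q=bot.inverse_kinematics([*p,.017],down(a,f));print(f,None if q is None else np.round(q,2))
f=min((1,-1),key=lambda f:abs(bot.inverse_kinematics([*t,.15],down(WA,f))[5]) if bot.inverse_kinematics([*t,.15],down(WA,f)) is not None else 9)
print("flip",f)
bot.goto([*t,.16],down(WA,f))
d=bot.read_camera("wrist");pickle.dump(d,open("w.pkl","wb"))
cv2.imwrite("pics/w0.png",d["pixels"]);print(bot.current_clock(),d["fx"],d["cx"],d["cy"])
E
```

```text
[ 0.43804315 -0.17082357] [0.6054614  0.08157376] 0.1
1 [-0.63  0.15  2.03  0.    0.95 -2.33]
1 [-0.06  0.47  1.63 -0.    1.04 -1.96]
-1 [-0.63  0.15  2.03  0.    0.95  0.81]
-1 [-0.06  0.47  1.63 -0.    1.04  1.18]
flip -1
1.7333 325.19226210127806 278.1522450854648 205.84670346208856
```

View pics/w0.png

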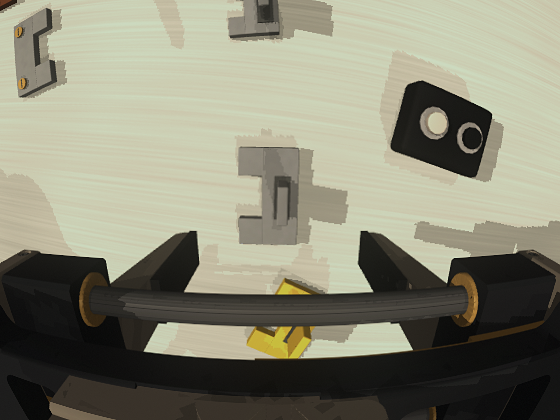

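The wrist view shows the wide half at (239–298, 148–244), its tab top near (282,200) between the fingers, and aligned with them. The fixed half is at the upper left. I'll turn these into positions.

```bash
cat >> h.py <<'E'
def fray(d,uv,z):
    uv=np.atleast_2d(uv).astype(float);v=uv-[d["cx"],d["cy"]];r=np.linalg.norm(v,axis=1,keepdims=True);th=r/d["fx"]
    k=np.c_[v/r*np.sin(th),np.cos(th)];R=np.array(d["R"]);c=-R.T@np.array(d["t"]);w=k@R
    return c+w*((z-c[2])/w[:,2])[:,None]
E
python3 - <<'E'
from h import *
import pickle
d=pickle.load(open("w.pkl","rb"))
p=fray(d,[(239,148),(238,243),(297,244),(298,148)],.012)[:,:2]
for p in(p,fray(d,[(50,9),(56,87),(20,97),(14,21)],.012)[:,:2]):
    print(p.round(4).tolist(),(1e3*np.linalg.norm(p-np.roll(p,-1,0),axis=1)).round(),"mid",((p[0]+p[1])/2).round(4),"ang",[np.degrees(np.arctan2(*(p[i]-p[j])[::-1])).round(1) for i,j in((0,1),(3,2))])
t=fray(d,[(276,176),(289,176),(288,224),(275,224)],.05);print("tab",t.mean(0))
E
```

```text
[[0.4784, -0.128], [0.3802, -0.1371], [0.3872, -0.1986], [0.4857, -0.1855]] [99. 62. 99. 58.] mid [ 0.4293 -0.1326] ang [np.float64(5.3), np.float64(7.6)]
[[0.6308, 0.1288], [0.5316, 0.0971], [0.521, 0.159], [0.6238, 0.1941]] [104.  63. 109.  66.] mid [0.5812 0.113 ] ang [np.float64(17.7), np.float64(18.9)]
tab [ 0.43979954 -0.17522652  0.05      ]
```

The sizes match, and the wide tab is at about (0.437,-0.174), 3 mm off the estimate. Now I'll grasp, lift, carry and stop 35 mm short of the seam.

Run:
```python
from workcell import bot
from h import *
import pickle
t=np.array([.4375,-.1735]);o=down(7,-1)
bot.line_to([*t,.06],o); bot.line_to([*t,.0185],max_speed=.06)
print("down",bot.current_contact_force())
bot.set_gripper(0.0,35); print("open",bot.current_opening(),bot.current_contact_force(),bot.current_ee_pos())
bot.line_to([*t,.075],max_speed=.1); print("lift",bot.current_contact_force(),bot.current_opening())
g=at(F,FA,0,-.044-.035)
bot.line_to([*g,.075],down(FA+.5,-1),max_speed=.15)
print(g,bot.current_ee_pos(),bot.current_opening(),bot.current_clock())
d={n:bot.read_camera(n) for n in("scene","side","wrist")};pickle.dump(d,open("c2.pkl","wb"))
a=cv2.resize(d["scene"]["pixels"][200:320,200:360],None,fx=2.5,fy=2.5,interpolation=cv2.INTER_CUBIC)
b=cv2.resize(d["side"]["pixels"][170:320,150:350],None,fx=2,fy=2,interpolation=cv2.INTER_CUBIC)
w=d["wrist"]["pixels"][:300]
cv2.imwrite("pics/c2.png",np.vstack([np.hstack([a,b]),np.hstack([w,np.zeros((300,240,3),np.uint8)])]))
```

```text
down [ 0.07272805  0.08965747 -0.78121755]
open 0.10762754059215646 [ 0.41504422 -1.72003087 -0.56896943] [ 0.43765746 -0.17377209  0.01858133]
lift [-0.63201181 -0.23490492 -3.03155607] 0.10661455367889201
[0.61656707 0.04838243] [0.6162931  0.04789247 0.07496871] 0.10495585894293327 7.3667
```

View pics/c2.png

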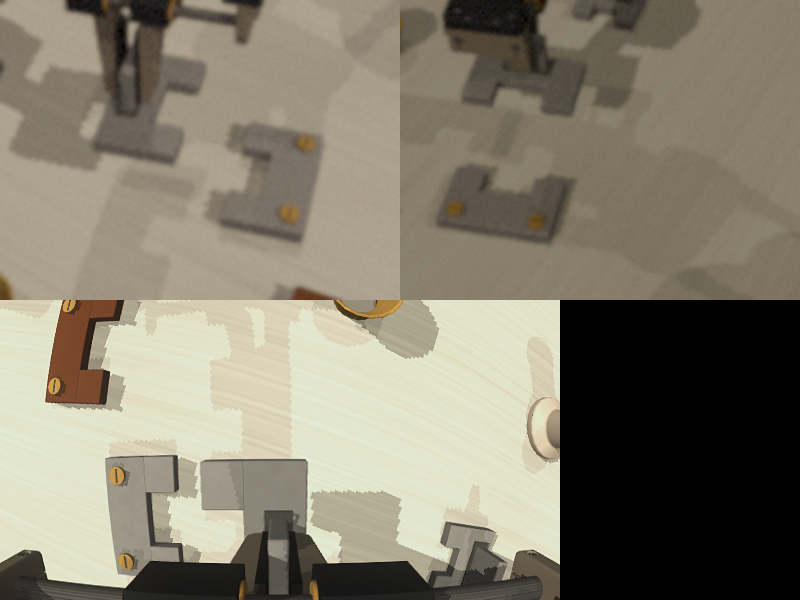

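The half hangs level in the grip with its cut-out facing the fixed half. In the wrist pane the held half's upper mating corner is near (201,161), and the fixed seam runs from (177,157) to (182,275). I'll check the end offset before setting down.

Run:
```python
from workcell import bot
from h import *
import pickle
D=pickle.load(open("c2.pkl","rb"));d=D["wrist"];p0=bot.current_ee_pos()[:2]
def loc(P,o,a): a=np.radians(a);v=np.array(P)[:,:2]-o;return 1e3*np.c_[v@[np.cos(a),np.sin(a)],v@[-np.sin(a),np.cos(a)]]
print("held corners rel tcp (exp 50,44 / 50,-16)",loc(fray(d,[(201,161),(307,161)],.0685),p0,FA+.5).round(1))
q=fray(d,[(177,157),(182,274),(119,274),(107,158)],.012)
print("fixed wrist",q[:,:2].round(4).tolist(),"mid",(q[0]+q[1])[:2]/2,"rel F",loc(q,F,FA).round(1))
# scene crop: offset (200,200) x2.5 ; side crop offset (150,170) x2
s=ray(D["scene"],np.array([(243,128),(222,219),(301,235),(322,138)])/2.5+[200,200],.012)
e=ray(D["side"],(np.array([(456-400,167),(569-400,180),(553-400,236),(438-400,222)]))/2+[150,170],.012)
print("fixed scene rel F",loc(s,F,FA).round(1).tolist());print("fixed side rel F",loc(e,F,FA).round(1).tolist())
h=ray(D["scene"],np.array([(205,67),(183,131-0)])/2.5+[200,200],.0685);print("held scene mating rel tcp",loc(h,p0,FA+.5).round(1).tolist())
h=ray(D["side"],np.array([(463-400,98),(574-400,112)])/2.+[150,170],.0685);print("held side",loc(h,p0,FA+.5).round(1).tolist())
```

```text
held corners rel tcp (exp 50,44 / 50,-16) [[ 46.9  43. ]
 [ 46.4 -15.8]]
fixed wrist [[0.6345, 0.1337], [0.5438, 0.1062], [0.5212, 0.1614], [0.6164, 0.1914]] mid [0.58910607 0.11995085] rel F [[ 44.   -3.8]
 [-50.7  -1. ]
 [-54.6  58.4]
 [ 45.3  56.7]]
fixed scene rel F [[-43.3, -1.6], [49.4, 2.1], [49.4, 59.6], [-48.3, 60.2]]
fixed side rel F [[47.6, 1.7], [-54.6, -2.2], [-55.3, 58.9], [44.2, 62.5]]
held scene mating rel tcp [[-43.6, 45.8], [25.4, 45.4]]
held side [[44.9, 48.4], [-54.0, 47.6]]
```

All views agree to within about 4 mm and 1°. I'll shift x by +2 mm, lower, then push in small force-checked steps until it butts.

Run:
```python
from workcell import bot
from h import *
import pickle
A=18.5;y=np.array([-np.sin(np.radians(A)),np.cos(np.radians(A))])
P=lambda gap:at(F,FA,.002,-.044-gap)
bot.line_to([*P(.03),.075],down(A,-1)); bot.line_to([*P(.03),.0195],max_speed=.06)
f0=np.array(bot.current_contact_force());print("f0",f0.round(1))
bot.line_to([*P(.010),.0195],max_speed=.05)
for gap in np.arange(.008,-.0085,-.0015):
    bot.line_to([*P(gap),.0195],max_speed=.03)
    f=np.array(bot.current_contact_force())-f0;fy=f[:2]@y
    print(round(gap*1e3,1),f.round(1),fy.round(1))
    if fy<-8: break
print(bot.current_ee_pos(),bot.current_clock())
bot.line_to([*P(gap),.0187],max_speed=.02)
d={n:bot.read_camera(n) for n in("scene","side","wrist")};pickle.dump(d,open("c3.pkl","wb"))
a=cv2.resize(d["scene"]["pixels"][220:310,250:350],None,fx=4,fy=4,interpolation=cv2.INTER_CUBIC)
b=cv2.resize(d["side"]["pixels"][200:300,150:250],None,fx=3.6,fy=3.6,interpolation=cv2.INTER_CUBIC)
cv2.imwrite("pics/c3.png",np.hstack([a,b]))
```

```text
f0 [ 0.2  0.2 -3.5]
8.0 [-1.3 -0.5  0.1] -0.0
6.5 [-0.3 -0.7 -0.7] -0.6
5.0 [ 0.2 -0.3 -1.2] -0.4
3.5 [-0.5  0.8 -0.2] 0.9
2.0 [-0.4 -0.4 -0.3] -0.2
0.5 [ 0.3 -1.9 -1.6] -1.9
-1.0 [-0.1 -5.2 -0.6] -4.9
-2.5 [  0.8 -10.4  -0.2] -10.1
[0.60739731 0.08179747 0.01985079] 11.3917
```

View pics/c3.png

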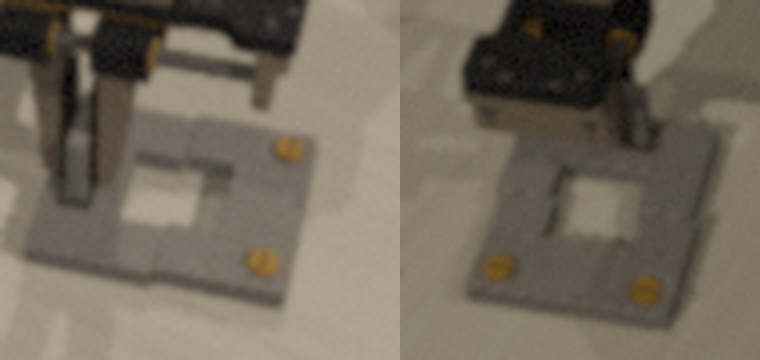

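It is butted: contact came at nominal gap 0 and the seam is closed, with the ends about 2–3 mm apart. I'll release, retreat and verify.

Run:
```python
from workcell import bot
from h import *
p=bot.current_ee_pos()
bot.set_gripper(0.45); bot.line_to([p[0],p[1],.08],max_speed=.08); 
bot.line_to([.50,-.05,.25],max_speed=.25);print(bot.current_contact_force(),bot.current_clock())
d={n:bot.read_camera(n) for n in("scene","side")}
import pickle;pickle.dump(d,open("c4.pkl","wb"))
a=cv2.resize(d["scene"]["pixels"][200:310,140:350],None,fx=3.8,fy=3.8,interpolation=cv2.INTER_CUBIC)[:, :400*2]
b=cv2.resize(d["side"]["pixels"][140:300,150:290],None,fx=1.15,fy=1.15)
b=cv2.copyMakeBorder(b,0,0,0,a.shape[1]-b.shape[1],cv2.BORDER_CONSTANT)
cv2.imwrite("pics/c4.png",np.vstack([a,b])[:600])
```

```text
[-0.12881964 -0.28894274  0.10377995] 14.4417
```

View pics/c4.png

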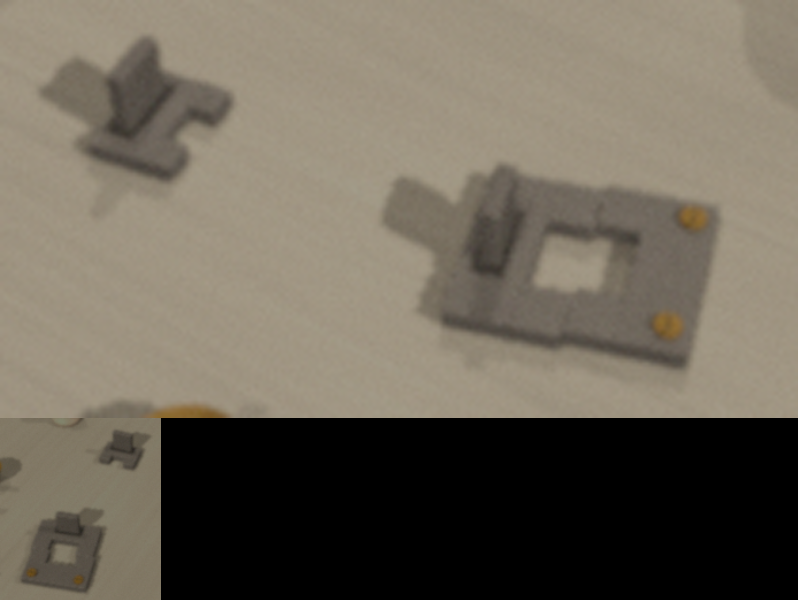

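The seam is closed with no gap visible around (560–600, 190–345). The half lies flat, the step at the ends is about 2–3 mm, and the narrow half at (150,110) is where it was. Handing in.

```bash
python3 -c "
from workcell import bot
bot.job_done();print(bot.current_clock())"
```

```text
the job is handed in; nothing more can be done
the job is handed in; nothing more can be done
```

The wide loose half is butted against the fixed half and released, and the job was handed in after about 14.5 s of the 32 s allowed. The system gives no verdict.

- **What I did:** I picked the wide half by its measured 100 mm seam; the narrow one measured about 62 mm. I gripped its tab, carried it over and set it down about 30 mm short. Then I pushed it in small steps until it met the fixed half, with contact at nominal gap 0 and about 10 N at the end.
- **Last checks:** The final pictures show the seam closed, the cut-outs facing and the half flat. The ends are about 2–3 mm out of level, against the 15 mm allowed. The gripper is clear with no contact force, and the narrow half shows no movement. I judged these from the pictures by eye and did not re-measure them.
- **Disagreement:** The first wrist view put the fixed seam about 14 mm from the scene and side estimate, seen near the image edge. A closer wrist view cut that to about 4 mm, and the contact point matched the scene and side estimate.

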